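# Put the hole saws back on their rack in order of size

## Robot

A 6-joint arm with a two-finger parallel gripper is mounted at the origin on a cart in front of the work surface, level with it; the furniture and walls round the work are solid. World frame = base frame: x ahead of the robot, y to its left, z up, the work surface at z = 0. Lengths are in mm, angles in rad, forces in N, time in s.
With the tool pointing down it reaches from about 350 to 775 mm from the base axis. Payload 7.3 kg.
Tool frame: the origin (TCP) lies on the centre line of the jaws, within the pads' length; the fingertips stand 14 mm ahead of it and the grasp point (between the pads) lies 5 mm behind it (r.nose_length is the z of the fingertips in the tool frame, in mm); z points along the fingers, y is the line along which they close (so a half turn about z gives the same grasp; the last joint's range is limited). The gripper opens to 92 mm and grips with 3 to 60 N. Pads are 19 mm wide; open, the fingers measure 130 mm over their backs; the gripper's body (75 mm by 190 mm) begins 47 mm behind the grasp point.
Start: joints at [0.592, 0.342, 1.524, -0, 1.275, -0.146], TCP at [388.403, 353.251, 240.741] pointing down, gripper open.
Joint ranges: [-2.53, 2.53], [-0.77, 2.02], [0.04, 2.7], [-1, 4.14], [0.28, 2.66], [-3.11, 3.11]. Speed limits (rad/s): [2.57, 2.57, 3.14, 3.14, 3.14, 3.14].

## Interface

Orientations are given as [roll, pitch, yaw] about the fixed x, y, z axes, in that order (R = Rz(yaw) Ry(pitch) Rx(roll)).
In Python, from rig import r gives the robot as it stands.
- The arm moves only by the tool arm_command, never from a script. Its arguments are lists of equal length, an entry for each row: "slide": the shift along the tool's x, y, z in cm, a list of three; "roll": the turn about the tool's z in degrees. In form: {"slide": [[x, y, z], ...], "roll": [roll, ...]}. A call has 1 to 10 rows; each row is the pose to reach, as a shift and turn from the pose commanded when the call began, along the tool's axes at that moment; what a row does not reach only later rows make up. A row lasts 1/12 s, in which the tool goes at most 41.7 mm and 7.16 degrees, less where a joint would pass 70% of its speed; a pose out of reach is approached as far as the arm can. A call with a gripper value outside its range is refused whole. "fingers" is the opening, from -1 (shut) to 1 (fully open), set as the call begins (left out, the last holds). The fingers move at their own pace and stop on an object; the grip force is fixed at half the most. Time passes only in rows, so rows that repeat a pose let the fingers close. It gives the time, the measured TCP pose, the force, the opening and the grip force at its end, in the units of the state.
- r.get_state(): the state, without advancing time (a new reading comes with each control period).
- r.read_camera(name): name is "scene" or "top" or "wrist"; returns a dict with "image" (420x560x3 uint8, red, green, blue), "z_map" (420x560 float32, mm along the optical axis (not along the pixel's ray), 0 where there is no reading), "fx", "fy", "cx", "cy" (pixels), "R" (3x3) and "t" (3): a world point X has camera coordinates R X + t. Camera axes: x right, y down, z forward; pixel columns grow to the right and rows downward; lengths in mm; the calibration is good to about 2 mm. The wrist camera is an equidistant fisheye: a pixel r from the principal point sees the ray r / f radians off the axis. A picture is of the moment at which its call begins.
- r.close_job(): hands the job in; it is judged then, once.
The state is a dict: "t": time; "q": joint angles; "qd": joint speeds; "joint_torque": joint torques, N m; "position": TCP position; "tcp_rot": TCP orientation; "force": force on the tool from outside, world axes, zero at the start; "torque": the same for the moment, N m; "gripper_width": finger opening in mm; "gripper_force": force on a finger pad.
Only numpy, scipy, OpenCV 4.12 (cv2) and the standard library are available. Lean on these libraries where they do the work, as an engineer would, in place of code of your own. Each camera call takes 0.05 s, during which the arm holds its last target. There are 200 camera calls.

## Task

The four loose hole saws on the bench belong on the four empty dowels of the wooden rack. The largest and the smallest of the set are already on its end dowels: leave them on their dowels, and stand each of the others over a dowel between them, teeth down and flat on the board, so that the whole row runs in order of size from the largest to the smallest.

Things in the scene. Friction and masses are not known exactly. Their poses are not given: they have to be found in the camera images.
- saw_54: blue-painted steel hole saw, the largest of the four loose ones, on the bench at the start: a cup standing mouth down on its bare steel teeth, 54 mm outside and 50 mm inside diameter, 45 mm high, flat 5 mm top with a small bore. Origin: centre of the tooth rim (underside); z up. Left of the rack, hammer handles jut from a carton at x over 0.60, 0.14 to 0.31 m up.
- saw_46: blue-painted steel hole saw, second largest of the loose ones, on the bench at the start: a cup standing mouth down on its bare steel teeth, 46 mm outside and 42 mm inside diameter, 45 mm high, flat 5 mm top with a small bore. Origin: centre of the tooth rim (underside); z up.
- saw_38: blue-painted steel hole saw, third largest of the loose ones, on the bench at the start: a cup standing mouth down on its bare steel teeth, 38 mm outside and 34 mm inside diameter, 45 mm high, flat 5 mm top with a small bore. Origin: centre of the tooth rim (underside); z up.
- saw_30: blue-painted steel hole saw, smallest of the loose ones, on the bench at the start: a cup standing mouth down on its bare steel teeth, 30 mm outside and 26 mm inside diameter, 45 mm high, flat 5 mm top with a small bore. Origin: centre of the tooth rim (underside); z up.
- saw_64: blue-painted steel hole saw, larger than all the others, already on the dowel at one end of the rack (which end varies): a cup standing mouth down on its bare steel teeth, 64 mm outside and 60 mm inside diameter, 45 mm high, flat 5 mm top with a small bore. Origin: centre of the tooth rim (underside); z up. Behind the rack, from x = 0.60 on, bar clamps hang down to 0.22 m above the bench.
- saw_22: blue-painted steel hole saw, smaller than all the others, already on the dowel at the other end of the rack: a cup standing mouth down on its bare steel teeth, 22 mm outside and 18 mm inside diameter, 45 mm high, flat 5 mm top with a small bore. Origin: centre of the tooth rim (underside); z up. A door stands 0.16 m behind the robot's axis: an elbow drawn far back meets it.
- dowel_1: bare wooden dowel between an end dowel and dowel_2: 10 mm diameter, 24 mm high, last 4 mm tapered, upright on the fixed rack board (78 x 406 mm). Six dowels stand 66 mm apart in a straight row, the two outer ones taken at the start. Origin: centre of its foot on the board's top face, 15 mm above the bench; z up, y along the row from dowel_1 to dowel_4, x across it.
- dowel_2: bare wooden dowel between dowel_1 and dowel_3: 10 mm diameter, 24 mm high, last 4 mm tapered, upright on the fixed rack board (78 x 406 mm). Six dowels stand 66 mm apart in a straight row, the two outer ones taken at the start. Origin: centre of its foot on the board's top face, 15 mm above the bench; z up, y along the row from dowel_1 to dowel_4, x across it.
- dowel_3: bare wooden dowel between dowel_2 and dowel_4: 10 mm diameter, 24 mm high, last 4 mm tapered, upright on the fixed rack board (78 x 406 mm). Six dowels stand 66 mm apart in a straight row, the two outer ones taken at the start. Origin: centre of its foot on the board's top face, 15 mm above the bench; z up, y along the row from dowel_1 to dowel_4, x across it.
- dowel_4: bare wooden dowel between dowel_3 and the other end dowel: 10 mm diameter, 24 mm high, last 4 mm tapered, upright on the fixed rack board (78 x 406 mm). Six dowels stand 66 mm apart in a straight row, the two outer ones taken at the start. Origin: centre of its foot on the board's top face, 15 mm above the bench; z up, y along the row from dowel_1 to dowel_4, x across it.
There are look-alikes about, which are no part of the job. What is shaped like the saw_46 but white is not meant. Leave any green look-alike of the saw_30 alone.

How it is judged:
By the outcome, as a careful person would: the job done as asked, in the order asked, and still so for the second after the job is handed in, with the robot touching nothing.
It also fails if it takes over 96 s, if anything falls off the work surface, if the arm or the gripper's body presses on something with over 40 N, if the wrist force passes 120 N, or if a joint passes its speed limit or range.

## Working session

There is one attempt and no reset: what is moved stays moved. The work goes in short steps, Python scripts to look and compute and a tool call to move; the robot and the scene stay as the last step left them, time stands still between calls to the robot, and variables do not carry over. Pictures are saved under pics/ and viewed, at most 14 in all, crops included, and the job is handed in when it is done.

Besides the shell and the picture viewer there is one more tool, called after "Request:" by a JSON object that holds its "name" and its "arguments". arm_command: Moves the arm, as the interface text tells. Its arguments: {"type":"object","properties":{"slide":{"type":"array","items":{"type":"array","items":{"type":"number"}}},"roll":{"type":"array","items":{"type":"number"}},"fingers":{"type":"number"}},"required":["slide","roll"]}

```bash
mkdir -p pics; python3 - <<'E'
from rig import r
import cv2,numpy as np
s=r.get_state();print(s)
for n in("scene","top"):
    c=r.read_camera(n);cv2.imwrite(f"pics/{n}0.png",c["image"][:,:,::-1]);np.savez(f"{n}0.npz",**c)
    print(n,c["fx"],c["cx"],c["cy"],(-c["R"].T@c["t"]).round(),c["R"].round(3).tolist())
E
```

```text
{'t': 0.0, 'q': array([ 5.91998652e-01,  3.42700302e-01,  1.52506192e+00, -2.38977767e-05,
        1.27542792e+00, -1.45967147e-01]), 'qd': array([ 0.00070634, -0.00045133,  0.00020642, -0.00011832, -0.000212  ,
       -0.00014873]), 'joint_torque': array([ 1.48152158e-04, -4.31246281e+01, -2.44221067e+01,  7.18160626e-02,
        5.58876980e-02, -1.21711851e-04]), 'position': array([388.0438805 , 353.00073089, 240.04093386]), 'tcp_rot': array([-3.14000883e+00, -2.09744612e-04,  2.30876893e+00]), 'force': array([-0.09968245, -0.18855501, -1.18447389]), 'torque': array([-0.00707201,  0.01317456, -0.0033306 ]), 'gripper_force': 0.0, 'gripper_width': 91.73162027150161}
scene 380.70002306915956 277.41828522964875 209.79851588476393 [ 62. 840. 622.] [[-0.891, -0.455, 0.0], [-0.251, 0.492, -0.834], [0.379, -0.743, -0.552]]
top 524.5914134607286 273.21147478262463 207.50916266649003 [ 356.  102. 1439.] [[0.018, -1.0, -0.002], [-0.998, -0.017, -0.056], [0.056, 0.003, -0.998]]
```

View pics/scene0.png

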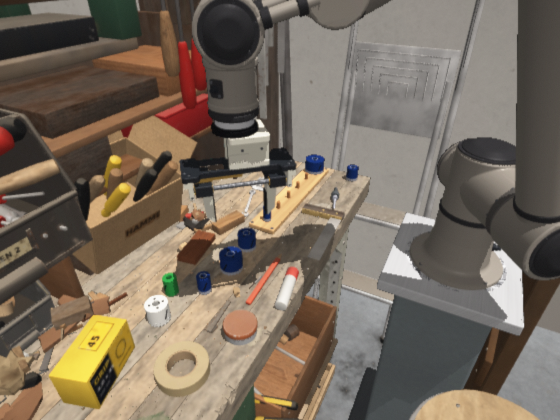

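View pics/top0.png

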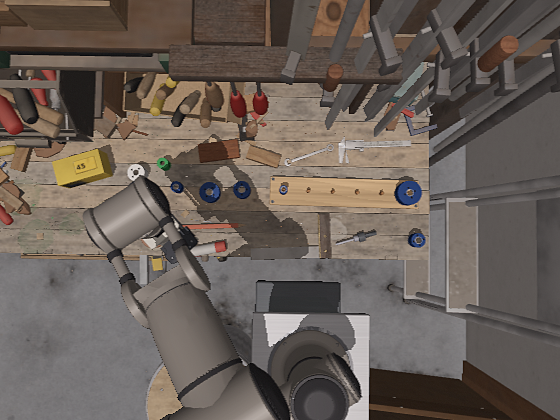

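The top view shows loose blue saws at (177,187), (209,192), (242,188) and (417,240). On the rack, saw_22 is at about (283,188) and saw_64 at (407,192), with bare dowels between at columns 308 to 386. The green (165,162) and white (136,171) look-alikes stay where they are.

```bash
cat > h.py <<'E'
import cv2,numpy as np
def pts(c):
    z=c["z_map"];v,u=np.mgrid[:420,:560]
    P=np.stack([(u-c["cx"])/c["fx"]*z,(v-c["cy"])/c["fy"]*z,z],-1)
    return (P-c["t"])@c["R"]
def ray(c,u,v,h):
    d=c["R"].T@np.array([(u-c["cx"])/c["fx"],(v-c["cy"])/c["fy"],1]);o=-c["R"].T@c["t"]
    return o+d*(h-o[2])/d[2]
def blue(c):
    h=cv2.cvtColor(c["image"],cv2.COLOR_RGB2HSV)
    return cv2.inRange(h,(105,120,30),(130,255,255))
def saws(c,mn=25):
    P=pts(c);n,l,st,ce=cv2.connectedComponentsWithStats(blue(c))
    for i in range(1,n):
        if st[i,4]<mn: continue
        m=l==i;q=P[m];q=q[c["z_map"][m]>0]
        zt=np.median(q[:,2]);top=(m&(np.abs(P[...,2]-zt)<10)).astype(np.uint8)
        cs,_=cv2.findContours(top,cv2.RETR_EXTERNAL,cv2.CHAIN_APPROX_NONE)
        k=max(cs,key=cv2.contourArea)[:,0]
        H=45 if zt<52 else 60
        W=np.array([ray(c,*p,H) for p in k])
        A=np.c_[2*W[:,:2],np.ones(len(W))];s=np.linalg.lstsq(A,(W[:,:2]**2).sum(1),rcond=None)[0]
        D=2*np.sqrt(s[2]+s[0]**2+s[1]**2)
        print(ce[i].round(),"z",zt.round(1),"xy",s[:2].round(1),"D",D.round(1),"npx",st[i,4])
E
python3 - <<'E'
from h import *
c=dict(np.load("top0.npz"));saws(c)
print("scene");s=dict(np.load("scene0.npz"));saws(s,40)
# dowel tips
P=pts(c);m=((P[...,2]>28)&(P[...,2]<55)).astype(np.uint8);m[:176]=0;m[205:]=0;m[:,:296]=0;m[:,395:]=0
n,l,st,ce=cv2.connectedComponentsWithStats(m)
for i in range(1,n): print(ce[i].round(1),st[i,4],ray(c,*ce[i],37).round(1))
i=c["image"];cv2.imwrite("pics/z.png",cv2.resize(i[150:255,160:430,::-1],None,fx=2.9,fy=2.9,interpolation=2))
E
```

```text
[177. 187.] z 42.5 xy [485.8 366.6] D 27.9 npx 78
[242. 190.] z 44.3 xy [481. 192.] D 42.6 npx 175
[408. 193.] z 58.4 xy [ 479.3 -250.1] D 61.2 npx 442
[210. 192.] z 43.8 xy [473.1 277.6] D 51.6 npx 272
[416. 240.] z 42.3 xy [ 355.1 -277.1] D 35.6 npx 128
scene
[314. 163.] z 54.0 xy [ 472.6 -235.9] D 75.1 npx 257
[352. 172.] z 34.2 xy [ 343.9 -247.5] D 36.2 npx 116
[246. 239.] z 36.9 xy [473.1 203.8] D 52.4 npx 279
[231. 259.] z 42.4 xy [467.8 284.6] D 57.6 npx 452
[204. 282.] z 34.4 xy [475.7 381.9] D 29.2 npx 199
[308.4 190.5] 11 [481.8  13.2  37. ]
[332.6 191.1] 11 [481.2 -51.9  37. ]
[357.3 191.8] 12 [ 480.6 -118.1   37. ]
[381.8 192.3] 12 [ 480.2 -183.5   37. ]
```

View pics/z.png

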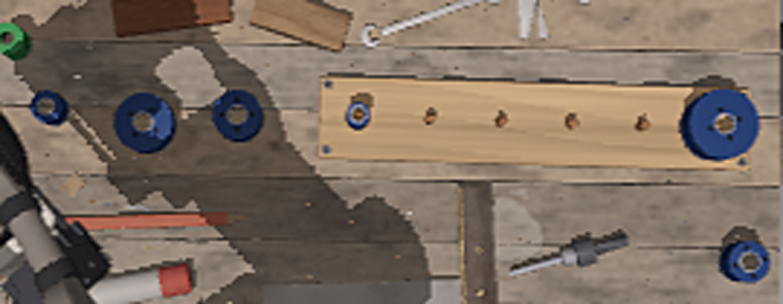

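The zoom shows the four loose saws, with diameters of about 30 (y=367), 54 (y=278), 46 (y=192) and 38 (at 355,-277), and four clear dowels. saw_64 is at the -y end. Next I check what stands under the gripper body's footprint.

```bash
python3 - <<'E'
from h import *
for n in("top","scene"):
    P=pts(dict(np.load(n+"0.npz")));v=dict(np.load(n+"0.npz"))["z_map"]>0
    for nm,x,y in(("30",486,367),("54",473,278),("46",481,192),("38",355,-277),("rack",480,-85)):
        hw=45 if nm!="rack" else 210
        m=v&(abs(P[...,0]-x)<105)&(abs(P[...,1]-y)<hw)&(P[...,2]<130)
        q=P[m];out=[]
        for a in range(-105,105,15):
            k=q[(q[:,0]>x+a)&(q[:,0]<x+a+15)]
            out.append((x+a,int(np.percentile(k[:,2],98)) if len(k)>5 else None))
        print(n,nm,out)
E
```

```text
top 30 [(381, 11), (396, 16), (411, 17), (426, 5), (441, 4), (456, 5), (471, 47), (486, 47), (501, 5), (516, 5), (531, 47), (546, 47), (561, 41), (576, 3)]
top 54 [(368, 11), (383, 12), (398, 5), (413, 4), (428, 5), (443, 47), (458, 48), (473, 48), (488, 48), (503, 5), (518, 4), (533, 4), (548, 20), (563, 23)]
top 46 [(376, 11), (391, 8), (406, 4), (421, 4), (436, 5), (451, 47), (466, 49), (481, 49), (496, 47), (511, 3), (526, 4), (541, 4), (556, 24), (571, 28)]
top 38 [(250, -867), (265, -871), (280, None), (295, 5), (310, 4), (325, 45), (340, 49), (355, 46), (370, 44), (385, 4), (400, 4), (415, 4), (430, 18), (445, 62)]
top rack [(375, 17), (390, 17), (405, 17), (420, 6), (435, 20), (450, 61), (465, 62), (480, 62), (495, 61), (510, 19), (525, 4), (540, 21), (555, 25), (570, 24)]
scene 30 [(381, 9), (396, 15), (411, 16), (426, 1), (441, 1), (456, 1), (471, 46), (486, 47), (501, 1), (516, 2), (531, 46), (546, 46), (561, 44), (576, 1)]
scene 54 [(368, 10), (383, 10), (398, 3), (413, 1), (428, 2), (443, 45), (458, 46), (473, 46), (488, 47), (503, 1), (518, 1), (533, 1), (548, 18), (563, 20)]
scene 46 [(376, 9), (391, 3), (406, 1), (421, 1), (436, 1), (451, 46), (466, 46), (481, 46), (496, 46), (511, 1), (526, 2), (541, 1), (556, 24), (571, 26)]
scene 38 [(250, -872), (265, -872), (280, -871), (295, 2), (310, 2), (325, 46), (340, 46), (355, 47), (370, 45), (385, 2), (400, 2), (415, 2), (430, 16), (445, 62)]
scene rack [(375, 16), (390, 16), (405, 16), (420, 1), (435, 27), (450, 60), (465, 60), (480, 61), (495, 61), (510, 17), (525, 2), (540, 24), (555, 25), (570, 25)]
```

Request:
{"name": "arm_command", "arguments": {"slide": [[0,0,0],[0,0,0],[0,0,0],[0,0,0],[0,0,0],[0,0,0],[0,0,0],[0,0,0]], "roll": [7,14,21,28,35,42.3,42.3,42.3]}}

```text
t: 0.77
position: [388.2, 353.1, 240.4]
tcp_rot: [-3.141, 0.0, 1.574]
force: [0.0, 0.4, -0.5]
gripper_width: 92.1
gripper_force: 0.0
```

Request:
{"name": "arm_command", "arguments": {"slide": [[-2.5,2.8,0],[-5,5.6,0],[-7.56,8.47,0],[-7.56,8.47,3.5],[-7.56,8.47,7],[-7.56,8.47,10.5],[-7.56,8.47,14],[-7.56,8.47,14],[-7.56,8.47,14]], "roll": [0,0,0,0,0,0,0,0,0], "fingers": 0.74}}

```text
t: 1.52
position: [472.2, 277.3, 99.8]
tcp_rot: [-3.138, 0.002, 1.573]
force: [1.1, -0.2, 0.5]
gripper_width: 80.3
gripper_force: 0.0
```

Request:
{"name": "arm_command", "arguments": {"slide": [[0,0,2.5],[0,0,5],[0,0,7.45],[0,0,7.45]], "roll": [0,0,0,0]}}

```text
t: 1.85
position: [472.3, 277.4, 25.1]
tcp_rot: [-3.139, 0.001, 1.572]
force: [-1.6, -0.1, 0.0]
gripper_width: 79.8
gripper_force: 0.0
```

Request:
{"name": "arm_command", "arguments": {"slide": [[0,0,0],[0,0,0],[0,0,0],[0,0,0],[0,0,0],[0,0,0],[0,0,0],[0,0,0]], "roll": [0,0,0,0,0,0,0,0], "fingers": -1}}

```text
t: 2.52
position: [474.0, 278.1, 27.9]
tcp_rot: [3.139, -0.001, 1.571]
force: [-1.1, -1.0, 7.3]
gripper_width: 54.0
gripper_force: 30.0
```

Request:
{"name": "arm_command", "arguments": {"slide": [[0,0,-2.5],[0,0,-5],[0,0,-7.5],[-4,0.1,-7.5],[-8,0.2,-7.5],[-12,0.3,-7.5],[-16,0.4,-7.5],[-20,0.5,-7.5],[-24,0.6,-7.5],[-28,0.7,-7.5]], "roll": [0,0,0,0,0,0,0,0,0,0]}}

```text
t: 3.35
position: [479.8, -4.2, 101.8]
tcp_rot: [3.141, 0.0, 1.571]
force: [0.8, 0.1, -0.5]
gripper_width: 53.9
gripper_force: 30.0
```

Request:
{"name": "arm_command", "arguments": {"slide": [[-4,0,0],[-8,0,0],[-12,0,0],[-16,0,0],[-18,0,0],[-18,0,0],[-18,0,0],[-18,0,0],[-18,0,0]], "roll": [0,0,0,0,0,0,0,0,0]}}

```text
t: 4.1
position: [479.8, -181.1, 101.3]
tcp_rot: [-3.141, -0.0, 1.572]
force: [0.1, 0.3, -1.4]
gripper_width: 54.0
gripper_force: 30.0
```

```bash
python3 - <<'E'
from h import *
from rig import r
s=r.get_state();print(s["position"],s["tcp_rot"],s["q"].round(2))
for n in("scene","wrist"):
    c=r.read_camera(n);i=c["image"]
    cv2.imwrite(f"pics/{n}1.png",i[:,:,::-1])
E
```

```text
[ 479.84472757 -181.13360319  101.32102056] [-3.14131923e+00 -4.56354131e-04  1.57190956e+00] [-0.51  0.48  1.74  0.    0.92 -0.51]
```

View pics/wrist1.png

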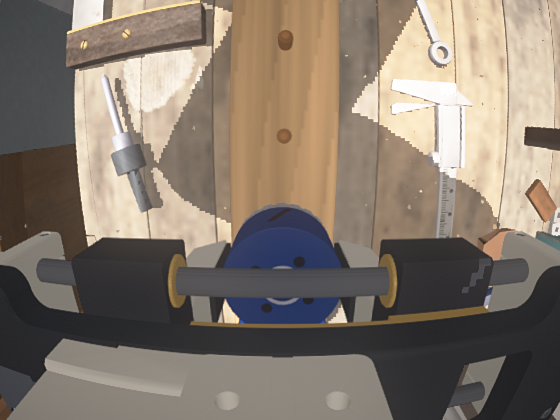

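The wrist view shows saw_54 centred between the pads, with its bore near (283,284). The free dowels are in line at (284,136) and (285,40). I cast those rays to get the saw's y offset.

```bash
cat >> h.py <<'E'
def fray(c,u,v,h):
    x,y=u-c["cx"],v-c["cy"];rr=np.hypot(x,y);th=rr/c["fx"]
    d=c["R"].T@np.array([np.sin(th)*x/rr,np.sin(th)*y/rr,np.cos(th)]);o=-c["R"].T@c["t"]
    return (o+d*(h-o[2])/d[2]).round(1)
E
python3 - <<'E'
from h import *
from rig import r
c=r.read_camera("wrist")
print(fray(c,283,284,120),fray(c,284,136,39),fray(c,285,36,39),(-c["R"].T@c["t"]).round())
E
```

```text
[ 480.8 -178.   120. ] [ 481.6 -118.2   39. ] [482.2 -53.3  39. ] [ 480. -114.  244.]
```

Request:
{"name": "arm_command", "arguments": {"slide": [[-0.3,0,1],[-0.3,0,2.5],[-0.3,0,4],[-0.3,0,5],[-0.3,0,5.5],[-0.3,0,5.9],[-0.3,0,5.9],[-0.3,0,5.9]], "roll": [0,0,0,0,0,0,0,0]}}

```text
t: 4.92
position: [479.8, -185.2, 42.8]
tcp_rot: [-3.141, -0.0, 1.571]
force: [-2.3, 1.8, 4.2]
gripper_width: 53.9
gripper_force: 30.0
```

Request:
{"name": "arm_command", "arguments": {"slide": [[0,0,0],[0,0,0],[0,0,0],[0,0,0],[0,0,0],[0,0,-2],[0,0,-4],[0,0,-6],[0,0,-6]], "roll": [0,0,0,0,0,0,0,0,0], "fingers": 0.74}}

```text
t: 5.67
position: [481.9, -186.4, 105.6]
tcp_rot: [3.136, 0.003, 1.571]
force: [1.0, -0.2, 0.3]
gripper_width: 80.1
gripper_force: 0.0
```

Request:
{"name": "arm_command", "arguments": {"slide": [[4,0,0],[8,0,0],[12,0,0],[16,0,0],[20,0,0],[24,0,0],[28,0,0],[32,0.1,0],[36,0.1,0],[37.8,0.1,0]], "roll": [0,0,0,0,0,0,0,0,0,0]}}

```text
t: 6.5
position: [480.5, 196.7, 101.7]
tcp_rot: [3.141, -0.001, 1.573]
force: [-0.6, -0.2, 0.3]
gripper_width: 80.0
gripper_force: 0.0
```

```bash
python3 - <<'E'
from h import *
from rig import r
c=r.read_camera("wrist");cv2.imwrite("pics/w2.png",c["image"][:,:,::-1]);np.savez("w2.npz",**c)
print(r.get_state()["position"])
saws(r.read_camera("top"))
E
```

```text
[480.52449588 197.9169697  101.73458319]
[177. 187.] z 43.4 xy [485.8 366.3] D 28.1 npx 72
[398. 193.] z 58.3 xy [ 479.4 -249.9] D 61.1 npx 731
[416. 240.] z 43.4 xy [ 355.3 -277.3] D 35.4 npx 128
```

View pics/w2.png

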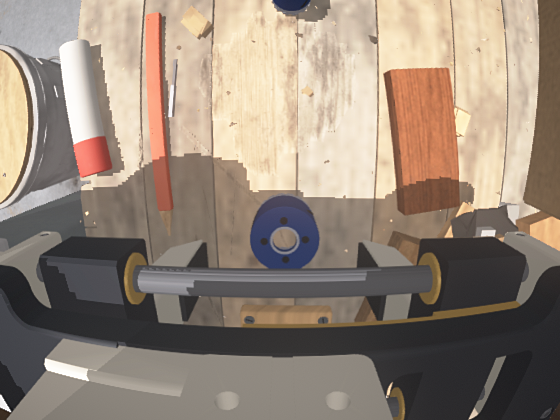

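The wrist view shows saw_46 between the open fingers, with its bore at (285,238).

```bash
python3 - <<'E'
from h import *
from rig import r
c=np.load("w2.npz");print(fray(c,285,238,43),(-c["R"].T@c["t"]).round(1))
print(fray(c,291,2,45))
for i in range(3): print(r.get_state()["position"].round(1))
E
```

```text
[482.8 193.8  43. ] [480.6 263.9 244.9]
[486.2 346.5  45. ]
[480.5 195.5 101.6]
[480.5 195.5 101.6]
[480.5 195.5 101.6]
```

Request:
{"name": "arm_command", "arguments": {"slide": [[0,0,0],[0,0,0]], "roll": [0,0,0]}}

```text
schema error: expected 2 entries
```

Request:
{"name": "arm_command", "arguments": {"slide": [[0,0,0],[0,0,0],[0,0,2.5],[0,0,5],[0,0,7.6],[0,0,7.6]], "roll": [0,0,0,0,0,0]}}

```text
t: 7.1
position: [478.4, 190.3, 22.3]
tcp_rot: [-3.134, 0.002, 1.568]
force: [-0.9, -0.4, -0.2]
gripper_width: 79.7
gripper_force: 0.0
```

Request:
{"name": "arm_command", "arguments": {"slide": [[0,0,0],[0,0,0],[0,0,0],[0,0,0],[0,0,0],[0,0,0],[0,0,0],[0,0,0]], "roll": [0,0,0,0,0,0,0,0], "fingers": -1}}

```text
t: 7.77
position: [481.6, 192.8, 27.1]
tcp_rot: [3.14, -0.0, 1.571]
force: [-1.6, -0.2, 5.8]
gripper_width: 44.9
gripper_force: 30.0
```

Request:
{"name": "arm_command", "arguments": {"slide": [[0,0,-2],[0,0,-5],[0,0,-7.5],[-4,0,-7.5],[-8,0,-7.5],[-12,0,-7.5],[-16,0,-7.5],[-20,0,-7.5],[-24,0,-7.5],[-28,0,-7.5]], "roll": [0,0,0,0,0,0,0,0,0,0]}}

```text
t: 8.6
position: [480.4, -89.1, 101.2]
tcp_rot: [-3.141, -0.0, 1.571]
force: [1.0, 0.3, -2.6]
gripper_width: 45.2
gripper_force: 30.0
```

Request:
{"name": "arm_command", "arguments": {"slide": [[-2,0,0],[-3.1,0,0],[-3.1,0,0],[-3.1,0,0],[-3.1,0,0],[-3.1,0,0],[-3.1,0,0]], "roll": [0,0,0,0,0,0,0]}}

```text
t: 9.18
position: [481.0, -117.0, 101.2]
tcp_rot: [-3.141, -0.0, 1.573]
force: [0.3, 0.4, -1.7]
gripper_width: 45.2
gripper_force: 30.0
```

```bash
python3 - <<'E'
from h import *
from rig import r
c=r.read_camera("wrist");i=c["image"];np.savez("w3.npz",**c)
d=r.read_camera("scene")["image"]
a=cv2.resize(i[120:345,150:420,::-1],(540,450));b=cv2.resize(d[120:270,190:370,::-1],(540,450))
cv2.imwrite("pics/w3.png",np.hstack([a,b])[:,:1080]);cv2.imwrite("pics/w3.png",cv2.resize(np.hstack([a,b]),(800,333)))
s=r.get_state();print(s["position"],s["gripper_width"])
E
```

```text
[ 481.07769147 -117.41296446  101.28422992] 45.3131972903466
```

View pics/w3.png

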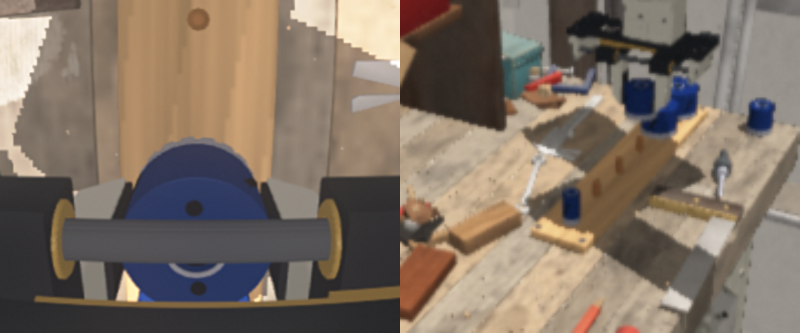

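Left: saw_46 is held, centred in the jaws. Right: something blue near the -y end of the rack looks untidy, at (660,120) and (685,90) in the crop. I need a closer look.

```bash
python3 - <<'E'
from h import *
from rig import r
d=r.read_camera("scene")["image"];t=r.read_camera("top")["image"]
b=cv2.resize(d[140:200,280:370,::-1],(600,400),interpolation=2);a=cv2.resize(t[160:260,340:440,::-1],(400,400),interpolation=2)
cv2.imwrite("pics/z4.png",cv2.resize(np.hstack([b,a]),(800,320)))
c=np.load("w3.npz");
import math
print(fray(c,150+195*270/400,120+262*225/333,118))
E
```

```text
[ 481.2 -121.4  118. ]
```

View pics/z4.png

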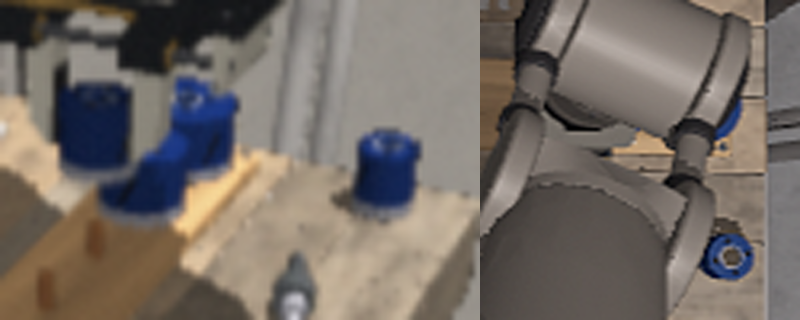

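```bash
python3 - <<'E'
from h import *
c=dict(np.load("scene0.npz"))
def pr(X):
    q=c["R"]@np.array(X)+c["t"];u,v=c["fx"]*q[0]/q[2]+c["cx"],c["fy"]*q[1]/q[2]+c["cy"]
    return round((u-280)*20/3*.8),round((v-140)*20/3*.8)
for y in(13,-52,-118,-183,-249):print(y,pr([480,y,15]),pr([480,y,39]),pr([480,y,60]))
print("held",pr([480,-117,75]),pr([480,-117,120]), "fingertips",pr([503,-117,88]),pr([457,-117,88]))
E
```

```text
13 (-7, 362) (-7, 325) (-7, 291)
-52 (45, 306) (45, 270) (46, 237)
-118 (93, 254) (94, 219) (95, 187)
-183 (137, 207) (138, 172) (140, 142)
-249 (178, 163) (180, 129) (181, 99)
held (95, 165) (97, 94) fingertips (59, 136) (133, 153)
```

The projections match: that blue shape is saw_54 on the dowel at y = -183, partly hidden by a finger. saw_64 behind it is in place. I place saw_46.

Request:
{"name": "arm_command", "arguments": {"slide": [[0.2,0,1],[0.2,0,2.5],[0.2,0,4],[0.2,0,5],[0.2,0,5.5],[0.2,0,5.9],[0.2,0,5.9],[0.2,0,5.9]], "roll": [0,0,0,0,0,0,0,0]}}

```text
t: 10.05
position: [481.4, -116.5, 42.6]
tcp_rot: [3.141, 0.0, 1.571]
force: [0.4, 0.2, -1.7]
gripper_width: 45.1
gripper_force: 30.0
```

Request:
{"name": "arm_command", "arguments": {"slide": [[0,0,0],[0,0,0],[0,0,0],[0,0,0],[0,0,0],[0,0,-2],[0,0,-4],[0,0,-6],[0,0,-6]], "roll": [0,0,0,0,0,0,0,0,0], "fingers": 0.6}}

```text
t: 10.8
position: [483.0, -117.1, 105.6]
tcp_rot: [3.136, 0.002, 1.571]
force: [1.4, -0.3, 1.4]
gripper_width: 73.2
gripper_force: 0.0
```

Request:
{"name": "arm_command", "arguments": {"slide": [[4,0,0],[8,0,0],[12,0,0],[16,0,0],[20,0,0],[24,0,0],[28,0,0],[32,0,0],[36,0,0],[40,0,0]], "roll": [0,0,0,0,0,0,0,0,0,0], "fingers": 0.2}}

```text
t: 11.63
position: [480.4, 285.6, 101.6]
tcp_rot: [-3.141, 0.0, 1.571]
force: [0.9, -0.1, 0.1]
gripper_width: 54.8
gripper_force: 0.0
```

Request:
{"name": "arm_command", "arguments": {"slide": [[4,0.25,0],[8.3,0.5,0],[8.3,0.5,0],[8.3,0.5,0],[8.3,0.5,0],[8.3,0.5,0],[8.3,0.5,0],[8.3,0.5,0]], "roll": [0,0,0,0,0,0,0,0]}}

```text
t: 12.3
position: [486.5, 365.4, 102.4]
tcp_rot: [-3.142, 0.0, 1.569]
force: [-0.4, -0.0, 0.2]
gripper_width: 54.7
gripper_force: 0.0
```

```bash
python3 - <<'E'
from h import *
from rig import r
c=r.read_camera("wrist");cv2.imwrite("pics/w5.png",c["image"][:,:,::-1]);np.savez("w5.npz",**c)
print(r.get_state()["position"])
saws(r.read_camera("top"))
E
```

```text
[486.47265066 365.62510279 102.42762055]
[398. 193.] z 58.3 xy [ 479.3 -250. ] D 61.1 npx 733
[356. 191.] z 58.4 xy [ 481.  -114.9] D 42.2 npx 188
[416. 240.] z 42.2 xy [ 355.2 -277.1] D 35.6 npx 128
```

View pics/w5.png

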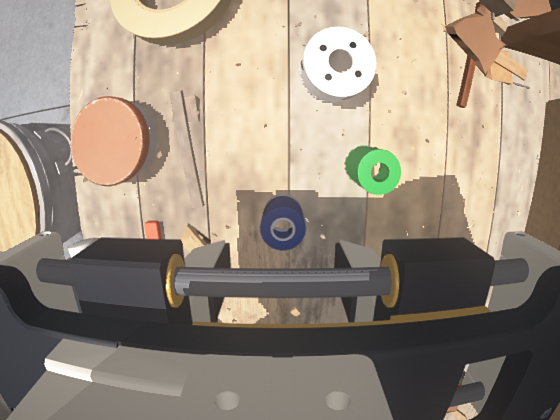

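The wrist view shows saw_30 between the fingers, with its bore at (283,229). The green look-alike at (378,172) is clear of the jaws.

```bash
python3 - <<'E'
from h import *
c=np.load("w5.npz");print(fray(c,283,229,43),fray(c,380,172,45),(-c["R"].T@c["t"]).round(1))
E
```

```text
[487.5 368.5  43. ] [549.6 406.7  45. ] [486.9 432.8 245.4]
```

Request:
{"name": "arm_command", "arguments": {"slide": [[0.15,0,2.5],[0.15,0,5],[0.15,0,7.6],[0.15,0,7.6],[0.15,0,7.6]], "roll": [0,0,0,0,0]}}

```text
t: 12.82
position: [485.5, 367.4, 25.5]
tcp_rot: [-3.139, 0.001, 1.57]
force: [-0.1, 0.4, 0.2]
gripper_width: 55.1
gripper_force: 0.0
```

Request:
{"name": "arm_command", "arguments": {"slide": [[0,0,0],[0,0,0],[0,0,0],[0,0,0],[0,0,0],[0,0,0],[0,0,0],[0,0,0]], "roll": [0,0,0,0,0,0,0,0], "fingers": -1}}

```text
t: 13.48
position: [486.7, 368.5, 27.3]
tcp_rot: [3.14, -0.001, 1.571]
force: [-0.3, -0.2, 6.1]
gripper_width: 29.2
gripper_force: 30.0
```

Request:
{"name": "arm_command", "arguments": {"slide": [[0,0,-3],[0,0,-6],[0,0,-8.5],[-4,-0.1,-8.5],[-8,-0.2,-8.5],[-12,-0.3,-8.5],[-16,-0.4,-8.5],[-20,-0.45,-8.5],[-24,-0.45,-8.5],[-28,-0.45,-8.5]], "roll": [0,0,0,0,0,0,0,0,0,0]}}

```text
t: 14.32
position: [480.9, 86.4, 111.3]
tcp_rot: [3.142, -0.0, 1.571]
force: [0.9, -1.0, -0.9]
gripper_width: 29.5
gripper_force: 30.0
```

Request:
{"name": "arm_command", "arguments": {"slide": [[-4,0,0],[-7.5,0,0],[-7.5,0,0],[-7.5,0,0],[-7.5,0,0],[-7.5,0,0],[-7.5,0,0],[-7.5,0,0]], "roll": [0,0,0,0,0,0,0,0]}}

```text
t: 14.98
position: [481.5, 14.3, 111.2]
tcp_rot: [-3.142, -0.0, 1.573]
force: [0.4, 0.1, -1.8]
gripper_width: 29.5
gripper_force: 30.0
```

```bash
python3 - <<'E'
from h import *
from rig import r
c=r.read_camera("wrist");cv2.imwrite("pics/w6.png",cv2.resize(c["image"][150:330,180:380,::-1],None,fx=3,fy=3,interpolation=2));np.savez("w6.npz",**c)
print(r.get_state()["position"]);saws(r.read_camera("top"))
E
```

```text
[481.44880139  14.12923484 111.17554853]
[398. 193.] z 58.5 xy [ 479.5 -250.3] D 60.7 npx 731
[359. 192.] z 59.3 xy [ 480.3 -117.2] D 34.7 npx 131
[416. 240.] z 42.5 xy [ 355.2 -277.2] D 35.5 npx 129
```

View pics/w6.png

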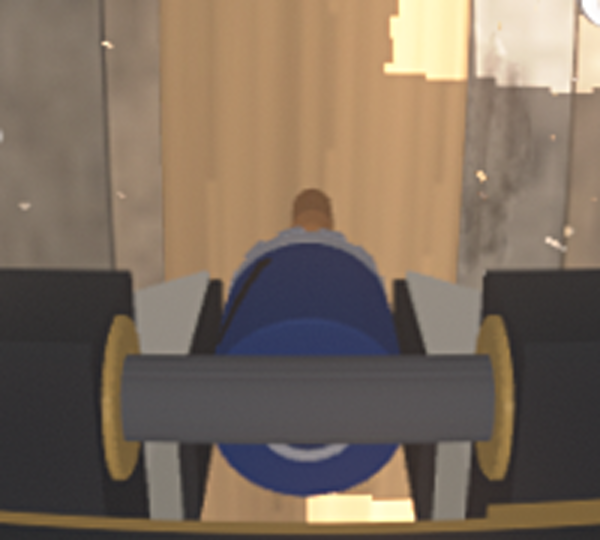

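The crop shows saw_30 held upright, with its top centred at about (283,286) in the full image. The dowel tip is visible beyond it near (284,216).

```bash
python3 - <<'E'
from h import *
c=np.load("w6.npz");print(fray(c,282.7,285.7,129),fray(c,284,216,39),(-c["R"].T@c["t"]).round(1))
E
```

```text
[482.1  16.1 129. ] [483.2  22.6  39. ] [481.7  81.6 254.3]
```

Request:
{"name": "arm_command", "arguments": {"slide": [[-0.25,0,1],[-0.25,0,3],[-0.25,0,4.5],[-0.25,0,5.5],[-0.25,0,6.3],[-0.25,0,6.9],[-0.25,0,6.9],[-0.25,0,6.9]], "roll": [0,0,0,0,0,0,0,0]}}

```text
t: 15.75
position: [481.8, 10.8, 42.4]
tcp_rot: [3.141, -0.0, 1.571]
force: [0.7, 0.2, -0.2]
gripper_width: 29.7
gripper_force: 30.0
```

Request:
{"name": "arm_command", "arguments": {"slide": [[0,0,0],[0,0,0],[0,0,0],[0,0,0],[0,0,0],[0,0,-2],[0,0,-4],[0,0,-6],[0,0,-6]], "roll": [0,0,0,0,0,0,0,0,0], "fingers": 0.4}}

```text
t: 16.5
position: [483.6, 10.4, 105.5]
tcp_rot: [3.135, 0.001, 1.571]
force: [0.7, 0.1, 1.0]
gripper_width: 64.5
gripper_force: 0.0
```

Request:
{"name": "arm_command", "arguments": {"slide": [[-3.2,-1.4,0],[-6.4,-2.8,0],[-9.6,-4.2,0],[-12.8,-5.6,0],[-16,-7,0],[-19.2,-8.4,0],[-22.4,-9.8,0],[-25.6,-11.2,0],[-28.7,-12.6,0],[-28.7,-12.6,0]], "roll": [0,0,0,0,0,0,0,0,0,0]}}

```text
t: 17.33
position: [353.8, -281.2, 102.0]
tcp_rot: [3.141, 0.002, 1.566]
force: [0.0, 0.3, 0.6]
gripper_width: 64.3
gripper_force: 0.0
```

Request:
{"name": "arm_command", "arguments": {"slide": [[0,0,0],[0,0,0],[0,0,0],[0,0,0]], "roll": [0,0,0,0]}}

```text
t: 17.67
position: [355.9, -275.1, 102.1]
tcp_rot: [-3.141, -0.001, 1.572]
force: [-0.4, 0.3, 0.0]
gripper_width: 64.5
gripper_force: 0.0
```

```bash
python3 - <<'E'
from h import *
from rig import r
c=r.read_camera("wrist");cv2.imwrite("pics/w7.png",c["image"][:,:,::-1]);np.savez("w7.npz",**c)
s=r.get_state();print(s["position"],s["q"].round(2));saws(r.read_camera("top"))
E
```

```text
[ 355.88185017 -275.1769599   102.13099562] [-0.83  0.38  1.91  0.    0.85 -0.83]
[397. 193.] z 58.3 xy [ 479.4 -250. ] D 60.9 npx 734
[357. 191.] z 58.7 xy [ 480.7 -115.4] D 42.4 npx 193
[309. 191.] z 57.8 xy [480.9  11.8] D 26.7 npx 61
[413. 240.] z 40.2 xy [ 354.8 -272.2] D 27.0 npx 80
```

View pics/w7.png

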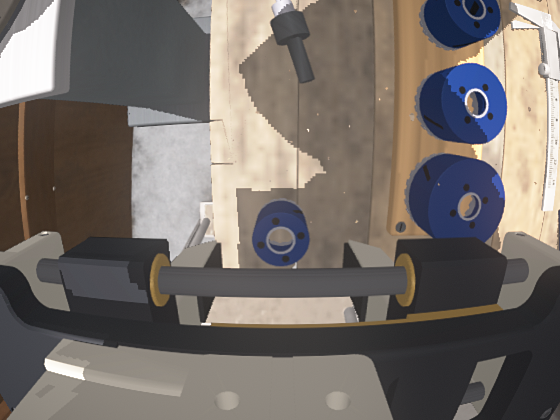

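The wrist view shows saw_38 between the jaws, with its bore at (281,239). On the rack, 64, 54 and 46 stand upright in order.

```bash
python3 - <<'E'
from h import *
c=np.load("w7.npz");print(fray(c,281,239,43),fray(c,468,206,60),fray(c,476,104,60),(-c["R"].T@c["t"]).round(1))
E
```

```text
[ 355.6 -278.8   43. ] [ 478.8 -251.9   60. ] [ 479.5 -185.1   60. ] [ 356.1 -207.8  245.2]
```

Request:
{"name": "arm_command", "arguments": {"slide": [[-0.1,0,2.5],[-0.1,0,5],[-0.1,0,7.6],[-0.1,0,7.6],[-0.1,0,7.6]], "roll": [0,0,0,0,0]}}

```text
t: 18.18
position: [355.2, -276.3, 25.7]
tcp_rot: [-3.14, -0.002, 1.571]
force: [1.1, -0.2, 0.2]
gripper_width: 64.3
gripper_force: 0.0
```

Request:
{"name": "arm_command", "arguments": {"slide": [[0,0,0],[0,0,0],[0,0,0],[0,0,0],[0,0,0],[0,0,0],[0,0,0],[0,0,0]], "roll": [0,0,0,0,0,0,0,0], "fingers": -1}}

```text
t: 18.85
position: [355.7, -277.7, 27.0]
tcp_rot: [3.141, 0.001, 1.571]
force: [-0.9, 0.5, 7.3]
gripper_width: 37.8
gripper_force: 30.0
```

Request:
{"name": "arm_command", "arguments": {"slide": [[0,0,-3],[0,0,-6],[0,0,-8.5],[3.2,1.8,-8.5],[6.4,3.6,-8.5],[9.6,5.4,-8.5],[12.8,7.2,-8.5],[16,9,-8.5],[19.2,10.7,-8.5],[22.5,12.55,-8.5]], "roll": [0,0,0,0,0,0,0,0,0,0]}}

```text
t: 19.68
position: [481.2, -50.7, 111.3]
tcp_rot: [-3.141, -0.0, 1.57]
force: [0.8, -0.3, -1.7]
gripper_width: 37.6
gripper_force: 30.0
```

Request:
{"name": "arm_command", "arguments": {"slide": [[0,0,0],[0,0,0],[0,0,0],[0,0,0],[0,0,0]], "roll": [0,0,0,0,0]}}

```text
t: 20.1
position: [480.5, -53.5, 111.2]
tcp_rot: [-3.141, -0.0, 1.569]
force: [0.5, -0.0, -1.6]
gripper_width: 37.3
gripper_force: 30.0
```

```bash
python3 - <<'E'
from h import *
from rig import r
c=r.read_camera("wrist");cv2.imwrite("pics/w8.png",cv2.resize(c["image"][100:330,180:380,::-1],None,fx=2.5,fy=2.5,interpolation=2));np.savez("w8.npz",**c)
print(r.get_state()["position"])
E
```

```text
[480.5606715  -53.45925107 111.23894931]
```

View pics/w8.png

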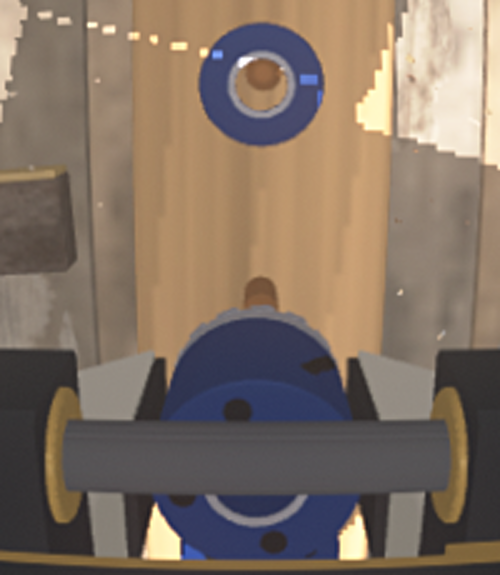

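The crop shows saw_30 seated, with the dowel visible through its bore at (262,80) in the crop. saw_38 is held in line with its dowel at (260,290).

Request:
{"name": "arm_command", "arguments": {"slide": [[0.1,0,1],[0.1,0,3],[0.1,0,4.5],[0.1,0,5.5],[0.1,0,6.3],[0.1,0,6.9],[0.1,0,6.9],[0.1,0,6.9]], "roll": [0,0,0,0,0,0,0,0]}}

```text
t: 20.82
position: [481.2, -51.8, 42.4]
tcp_rot: [3.141, 0.0, 1.57]
force: [0.4, -0.0, -0.9]
gripper_width: 37.7
gripper_force: 30.0
```

Request:
{"name": "arm_command", "arguments": {"slide": [[0,0,0],[0,0,0],[0,0,0],[0,0,0],[0,0,0],[0,0,-2],[0,0,-4],[0,0,-8],[0,0,-12],[0,0,-15]], "roll": [0,0,0,0,0,0,0,0,0,0], "fingers": 0.5}}

```text
t: 21.65
position: [481.4, -51.4, 195.2]
tcp_rot: [3.139, 0.001, 1.571]
force: [1.1, 0.0, -0.1]
gripper_width: 69.0
gripper_force: 0.0
```

Request:
{"name": "arm_command", "arguments": {"slide": [[4,0,0],[8,0,0],[12,0,0],[16,0,0],[20,0,0],[24,0,0],[28,0,0],[32,0,0],[32,0,0],[32,0,0]], "roll": [0,0,0,0,0,0,0,0,0,0]}}

```text
t: 22.48
position: [480.4, 270.6, 191.9]
tcp_rot: [-3.141, 0.0, 1.575]
force: [0.4, -0.3, -0.9]
gripper_width: 68.7
gripper_force: 0.0
```

```bash
python3 - <<'E'
from h import *
from rig import r
c=r.read_camera("top");saws(c);d=r.read_camera("scene")
a=cv2.resize(c["image"][165:220,260:440,::-1],(800,245),interpolation=2);b=cv2.resize(d["image"][130:230,230:390,::-1],(560,350),interpolation=2)
o=np.zeros((600,800,3),np.uint8);o[:245]=a;o[248:598,:560]=b;cv2.imwrite("pics/f.png",o)
E
```

```text
[398. 193.] z 58.6 xy [ 479.4 -250.1] D 60.9 npx 732
[356. 191.] z 58.5 xy [ 480.9 -114.9] D 42.2 npx 188
[309. 191.] z 57.7 xy [481.   11.5] D 26.4 npx 61
[333. 191.] z 58.6 xy [480.6 -51.9] D 35.1 npx 106
```

View pics/f.png

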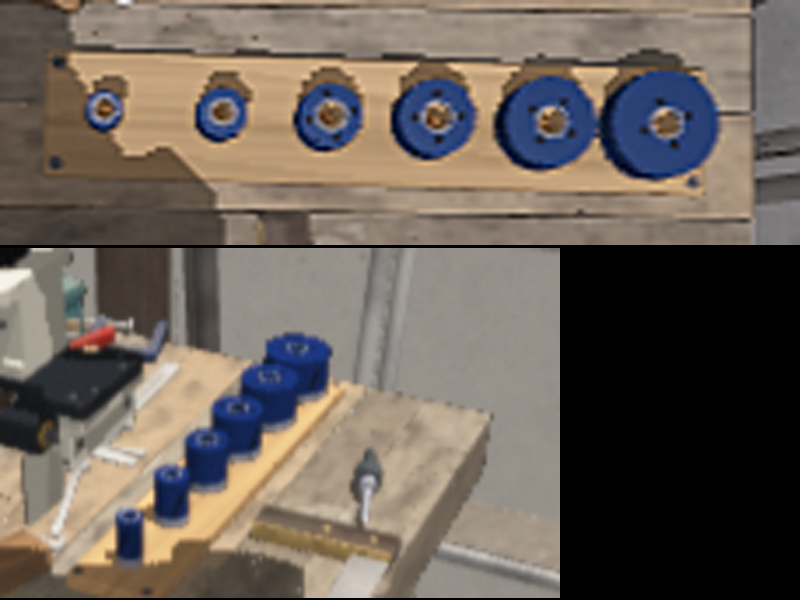

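Both views show all six saws upright and flat, in size order, with a dowel visible through each bore. The arm is clear of everything.

```bash
python3 -c "
from rig import r
print(r.close_job())"
```

```text
the job is handed in; nothing more can be done
None
```

All four loose hole saws now stand teeth down on the rack dowels, so the row runs 64, 54, 46, 38, 30, 22; I handed the job in at about 22.5 s of robot time, and no verdict came back.

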